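# Tighten a magnifier's lens ring with the two-pin spanner

## Task

The lens of the bench magnifier is loose in its black cell. Take the two-pin spanner from its wooden cradle, put both of its pins into the two holes of the metal ring round the lens, and only then turn the ring clockwise (seen from above) fully home against its stop, where the ring's line meets the line on the cell's rim. Then lift the spanner out and set it back upright in its cradle, without knocking the loupe or the thread spool about.

Things in the scene. Friction and masses are not known exactly. Their poses are not given: they have to be found in the camera images.
- spanner_grip (a point): Handle centre of the two-pin spanner, a loose upright T-shaped tool of about 130 g. Wooden handle 36 (x) x 14 (y) x 40 (z) mm on a 12 mm round neck over a steel bar 96 x 12 x 10 mm. This point is 44 mm above the bar's underside. z = up the handle, x = along the bar. Grasp the handle from above across its 14 mm thickness. The spanner is the same either way round.
- spanner_tips (a point): Point half-way between the spanner's two pin ends, 53 mm below spanner_grip; same axes. Two round steel pins, 6 mm in diameter and 9 mm long, the last 3 mm tapering to 3 mm, stick down from the bar's underside at x = +28 and -28 mm.
- cradle_rest (a point): Where spanner_grip is when the spanner sits in its wooden cradle, 64 mm above the table; x = along the bar's place, z = up. Cradle: fixed, base 104 x 36 mm, two notched posts 41 mm either side of its middle; the bar lies in the notches, underside 20 mm up, pins hanging free between the posts. Notches 16 mm wide, flaring to 25 mm at 31 mm up. Play: 2 mm sideways, 3 mm along x.
- lens_ring (a joint): Turn of the lens ring in its cell, rad: grows as the ring turns clockwise seen from above; 1.25 = fully home against the stop; starts loose, between 0 and 0.3. It moves against a steady friction of about 0.12 N m, stays where it is left, and does not rise or sink as it turns.
- ring_top (a point): Centre of the ring's top face, on its axis, 41.5 mm above the table. x = line through both holes (turns with the ring), z = up. Flat aluminium ring, 73 mm outside, 39 mm inside, 8 mm thick; the lens stays below its top face. Lies in a fixed black round cell, 92 mm wide (grey foot 112 mm), rim 1.5 mm lower. The ring's dark line meets the rim's white line when fully home.
- hole_a (a point): Mouth of one pin hole, at x = +28 mm on the ring's top face: round, through the ring, 10 mm in diameter, countersunk to 13 mm at the mouth. With the spanner's pins right in, its bar lies on the ring's top face; the pins then reach 9 mm down and touch no bottom.
- hole_b (a point): Mouth of the other pin hole, the same, at x = -28 mm.
- loupe: Black loupe, 37 mm in diameter, 38 mm high, stands loose on the table between cell and cradle; leave it alone. Origin: centre of its underside.
- thread_spool: Wooden thread spool, 31 mm in diameter, 40 mm high, stands loose near the table's front edge; leave it alone. Origin: centre of its underside.
Mind the look-alikes: they are no part of the job. What is shaped like the part that bears cradle_rest but green is not meant.

How it is judged:
On the way, in this order (a step that is already met when the one before it is completed fails the run):
1. both pins of the spanner are in the ring's holes before the ring has been turned (z of spanner_tips in the frame of ring_top below -0.004 m and horizontal distance between spanner_tips and ring_top below 0.005 m and angle between the x axis of spanner_tips and the x axis of ring_top, either way round below 0.2 rad and angle between spanner_tips's own z axis and vertical below 0.2 rad and distance of hole_a from where it was at the start of the episode below 0.007 m), for 0.1 s.
2. the ring has been turned fully home with both pins in its holes (z of spanner_tips in the frame of ring_top below -0.004 m and horizontal distance between spanner_tips and ring_top below 0.005 m and angle between the x axis of spanner_tips and the x axis of ring_top, either way round below 0.2 rad and angle between spanner_tips's own z axis and vertical below 0.2 rad and value of joint lens_ring above 1.14 rad), for 0.1 s.
At the end, for the whole second after the job is handed in: The ring is home against its stop (joint over 1.14 of 1.25 rad), having been turned from its start with both pins at least 4 mm deep in the holes; the spanner is released and at rest upright in its cradle (handle centre within 12 mm of cradle_rest, upright and along the cradle within 0.2 rad) (value of joint lens_ring above 1.14 rad and distance between spanner_grip and cradle_rest below 0.012 m and angle between spanner_grip's own z axis and vertical below 0.2 rad and angle between the x axis of spanner_grip and the x axis of cradle_rest, either way round below 0.2 rad and linear speed of spanner below 0.02 m/s); the robot touches nothing.
It fails at once if the loupe is knocked over or pushed more than 30 mm (distance of loupe from where it was at the start of the episode above 0.03 m or angle between loupe's own z axis and vertical above 0.5 rad).
It fails at once if the thread spool is knocked over or pushed more than 30 mm (distance of thread_spool from where it was at the start of the episode above 0.03 m or angle between thread_spool's own z axis and vertical above 0.5 rad).
It also fails if it takes over 48 s, if anything falls off the work surface, if the arm or the gripper's body presses on something with over 40 N, if the wrist force passes 120 N, or if a joint passes its speed limit or range.

## Robot

A 6-joint arm with a two-finger parallel gripper is mounted at the origin on a cart in front of the work surface, level with it; the furniture and walls round the work are solid. World frame = base frame: x ahead of the robot, y to its left, z up, the work surface at z = 0. Lengths are in m, angles in rad, forces in N, time in s.
With the tool pointing down it reaches from about 0.25 to 0.775 m from the base axis. Payload 4 kg.
Tool frame: the origin (TCP) lies at the very end of the fingers, on their centre line; the grasp point (between the pads) lies 19 mm behind it (hold_point_z is the distance from the TCP to the grasp point, in m); z points along the fingers, y is the direction in which the jaws open and shut (so a half turn about z gives the same grasp; the last joint's range is limited). The gripper opens to 94 mm and grips with 3 to 60 N. Pads are 16 mm wide; open, the fingers measure 119 mm over their backs; the gripper's body (75 mm by 177 mm) begins 78 mm behind the grasp point.
Start: joints at [-1.283, 0.087, 1.371, -0, 1.684, -0.103], TCP at [0.21, -0.509, 0.179] pointing down, gripper open.
Joint ranges: [-3.1, 3.1], [-0.76, 2.03], [0.27, 2.55], [-1.08, 4.22], [0.17, 2.65], [-2.57, 2.57]. Speed limits (rad/s): [2.79, 2.79, 3.14, 3.14, 3.14, 3.14].

## Interface

Orientations are given as a rotation vector (axis times angle).
In Python, from plant import * gives the robot as it stands.
- The arm moves only by the tool play_rows, never from a script. Its argument "commands" is a list of rows, each a list of 7 numbers: the shift along the tool's x, y, z in m, then the turn, a rotation vector about the tool's x, y, z in rad, then the gripper command: -1 is shut, 1 is fully open, values between are in proportion. A call has 1 to 5 rows; each row shifts and turns the commanded pose from where the row before left it, along the tool's axes as they then stand; what a row does not reach is not made up. A row lasts 1/8 s, in which the tool goes at most 62.5 mm and 10.7 degrees, less where a joint would pass 70% of its speed; a pose out of reach is approached as far as the arm can. A call is refused whole if a number of a shift passes 0.0625 or a number of a turn 0.188, either way. A call with a gripper value outside its range is refused whole. The fingers move at their own pace and stop on an object; "squeeze" is the grip in N (left out, the last holds). Time passes only in rows, so rows that do not move let the fingers close. It gives the time, the measured TCP pose, the force and the opening at its end, in the units of the state.
- read_state(): the state, without advancing time (a new reading comes with each control period).
- capture(name): name is "scene" or "top"; returns a dict with "pixels" (400x640x3 uint8, red, green, blue), "fx", "fy", "cx", "cy" (pixels), "distortion" ([k1, k2, p1, p2, k3] as OpenCV has them; the pictures are not rectified), "rvec" (rotation vector, rad) and "tvec" (3), from world to camera coordinates, as OpenCV has them. Camera axes: x right, y down, z forward; pixel columns grow to the right and rows downward; lengths in m; the calibration is good to about 2 mm. A picture is of the moment at which its call begins. There is no depth.
- hand_in(): hands the job in, once; it reports no verdict.
The state is a dict: "clock": time; "joints": joint angles; "joint_velocities": joint speeds; "tau": joint torques, N m; "eef_pos": TCP position; "orientation": TCP orientation; "contact_force": force on the tool from outside, world axes, zero at the start; "wrist_torque": the same for the moment, N m; "width": opening from 0.0 (shut) to 1.0 (fully open).
Only numpy, scipy, OpenCV 4.12 (cv2) and the standard library are available. Lean on these libraries where they do the work, as an engineer would, in place of code of your own. Each camera call takes 0.05 s, during which the arm holds its last target.

## Working session

There is one attempt and no reset: what is moved stays moved. The work goes in short steps, Python scripts to look and compute and a tool call to move; the robot and the scene stay as the last step left them, time stands still between calls to the robot, and variables do not carry over. Pictures are saved under pics/ and viewed, and the job is handed in when it is done.

Besides the shell and the picture viewer there is one more tool, called after ">>>" in YAML: its name, and indented under it one key for each argument. play_rows: Moves the arm, as the interface text tells. Its arguments: {"type":"object","properties":{"commands":{"type":"array"},"squeeze":{"type":"number"}},"required":["commands"]}

```bash
ls; mkdir -p pics
python3 - <<'E'
from plant import *
import cv2
print(read_state())
for n in("scene","top"):
    c=capture(n); cv2.imwrite(f"pics/{n}0.png",c["pixels"][:,:,::-1]); print({k:v for k,v in c.items() if k!="pixels"})
E
```

```text
pics
{'clock': 0.0, 'joints': array([-1.28311047e+00,  8.79571840e-02,  1.37222317e+00, -2.55377710e-07,
        1.68357849e+00, -1.03073323e-01]), 'joint_velocities': array([ 0.00064214,  0.00154033, -0.00229287,  0.00017401, -0.00058015,
        0.00091121]), 'tau': array([-1.29118296e-03, -3.40178096e+01, -3.02427399e+01,  7.14873383e-02,
        3.28594493e-02, -1.74272823e-04]), 'eef_pos': array([ 0.20933087, -0.5079692 ,  0.1782188 ]), 'orientation': array([-3.07970495e+00, -6.09486604e-01,  3.13820777e-04]), 'contact_force': array([-0.10149327, -0.50297092,  0.06580557]), 'wrist_torque': array([-0.05041763, -0.01793928, -0.01204562]), 'width': 1.0013261075618352}
{'fx': 448.38963235042854, 'fy': 448.38963235042854, 'cx': 311.2414939617695, 'cy': 198.24131864507913, 'distortion': array([-0.0031211,  0.       ,  0.       ,  0.       ,  0.       ]), 'rvec': array([ 2.31654879, -0.55372025,  0.24365751]), 'tvec': array([-0.52650586,  0.24052474,  0.76985438])}
{'fx': 418.8857568684753, 'fy': 418.8857568684753, 'cx': 322.1552005252794, 'cy': 189.24559400420085, 'distortion': array([-0.10109831,  0.        ,  0.        ,  0.        ,  0.        ]), 'rvec': array([ 2.01902978, -2.19285828,  0.25309819]), 'tvec': array([0.04252736, 0.60657303, 0.87807873])}
```

View pics/scene0.png

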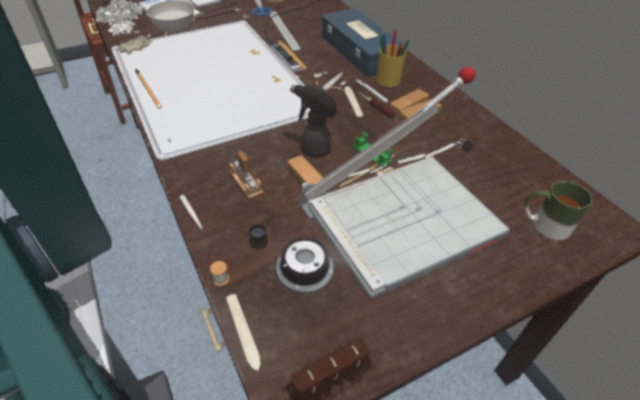

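View pics/top0.png

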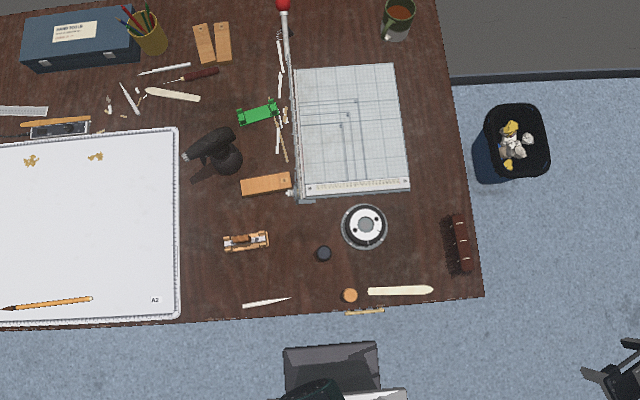

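Scene: the wooden cradle with the spanner is at about (244,172), the loupe at (258,235), the spool at (219,272) and the cell at (305,260). Top: the cradle is at (246,241), a green look-alike cradle at (258,113), the loupe at (323,253), the spool at (350,295) and the cell at (364,226). The wooden cradle holding the T-tool is the one meant, because the green one is excluded. I'll check it in a crop.

Run:
```python
import cv2,numpy as np
t=cv2.imread("pics/top0.png");s=cv2.imread("pics/scene0.png")
R=lambda im:cv2.resize(im,(400,300),interpolation=cv2.INTER_CUBIC)
a=R(t[218:263,216:276]);b=R(t[196:256,324:404]);c=R(s[142:202,204:284]);d=R(s[230:290,265:345])
cv2.imwrite("pics/crop0.png",np.vstack([np.hstack([a,b]),np.hstack([c,d])]))
```

```text
(no output)
```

View pics/crop0.png

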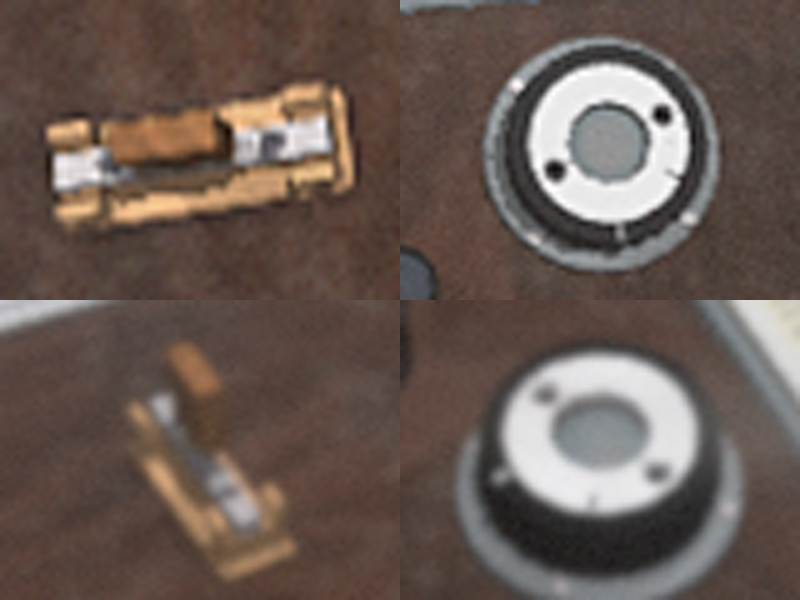

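The crops show a T-tool with a wooden handle and steel bar, lying in the tan wooden cradle. The ring's holes are at about (376.5,219) and (355,230) in top, with a dark ring line and a white rim line. Next I measure.

```bash
cat > h.py <<'E'
import numpy as np,cv2
from plant import *
def ray(c,uv):
    K=np.array([[c["fx"],0,c["cx"]],[0,c["fy"],c["cy"]],[0,0,1]])
    n=cv2.undistortPoints(np.array(uv,float).reshape(-1,1,2),K,c["distortion"]).reshape(-1,2)
    R=cv2.Rodrigues(c["rvec"])[0]
    d=np.c_[n,np.ones(len(n))]@R
    return -R.T@c["tvec"],d
def onz(c,uv,z):
    o,d=ray(c,uv); return o+d*((z-o[2])/d[:,2])[:,None]
def proj(c,p):
    K=np.array([[c["fx"],0,c["cx"]],[0,c["fy"],c["cy"]],[0,0,1]])
    return cv2.projectPoints(np.array(p,float).reshape(-1,3),c["rvec"],c["tvec"],K,c["distortion"])[0].reshape(-1,2)
def blob(m,near=None):
    n,l,s,ce=cv2.connectedComponentsWithStats(m.astype(np.uint8))
    return [(s[i,4],ce[i],l==i) for i in range(1,n)]
def ring(c,box):
    x0,y0,x1,y1=box; g=c["pixels"].astype(int).min(2); hs=c["pixels"]
    m=np.zeros(g.shape,bool); m[y0:y1,x0:x1]=g[y0:y1,x0:x1]>165
    b=max(blob(m),key=lambda q:q[0]); m=b[2].astype(np.uint8)
    ct=max(cv2.findContours(m,0,cv2.CHAIN_APPROX_NONE)[0],key=len)
    f=np.zeros_like(m); cv2.drawContours(f,[cv2.convexHull(ct)],-1,1,-1)
    e=cv2.fitEllipse(cv2.convexHull(ct)); holes=[(q[0],q[1]) for q in blob((f>0)&(g<140)) if q[0]>3]
    return e,holes,f
E
python3 - <<'E'
from h import *
for n,box in(("top",(340,202,388,250)),("scene",(278,236,332,282))):
    c=capture(n); e,hs,f=ring(c,box)
    print(n,"ellipse",e,"hull centroid",blob(f>0)[0][1])
    p=onz(c,np.argwhere(f)[:,::-1],.0415); print("centre",p.mean(0),"ext",np.ptp(p,axis=0))
    for a,u in hs: print("hole?",a,u,onz(c,[u],.0415)[0])
    if n=="top": B=(218,228,276,256)
    else: B=(220,142,272,202)
    x0,y0,x1,y1=B
    px=c["pixels"]; hsv=cv2.cvtColor(px,cv2.COLOR_RGB2HSV)
    sub=hsv[y0:y1,x0:x1]
    for nm,cond in(("handle",(sub[...,0]<16)&(sub[...,1]>120)&(sub[...,2]>105)),("steel",(sub[...,1]<50)&(sub[...,2]>110))):
        m=np.zeros(px.shape[:2],bool); m[y0:y1,x0:x1]=cond
        for q in sorted(blob(m),key=lambda q:-q[0])[:3]:
            ct=np.argwhere(q[2])[:,::-1].astype(np.float32); print(nm,q[0],q[1],cv2.minAreaRect(ct))
    print([proj(c,[[0,0,0]])])
    big=cv2.resize(px[y0:y1,x0:x1],None,fx=12,fy=12,interpolation=0)[:600,:800]
    cv2.imwrite(f"pics/cr_{n}.png",big[:,:,::-1])
E
```

```text
top ellipse ((365.2657165527344, 224.23593139648438), (31.15894889831543, 31.7792911529541), 124.64082336425781) hull centroid [365.2946979  224.27866831]
centre [ 0.52426283 -0.09982264  0.0415    ] ext [0.07268817 0.07277903 0.        ]
hole? 100 [365.39 224.03] [ 0.52474912 -0.10007827  0.0415    ]
hole? 12 [376.  218.5] [ 0.53542785 -0.12576395  0.0415    ]
hole? 13 [354.61538462 229.61538462] [ 0.51403307 -0.074194    0.0415    ]
handle 95 [240.24210526 237.92631579] ((239.92999267578125, 238.00997924804688), (6.222539901733398, 15.980613708496094), 81.8698959350586)
handle 2 [224.5 240. ] ((224.5, 240.0), (1.0, 0.0), 180.0)
handle 1 [258. 235.] ((258.0, 235.0), (0.0, 0.0), 0.0)
steel 70 [258.08571429 238.7       ] ((257.79730224609375, 238.7837677001953), (5.425166606903076, 14.467110633850098), 80.53767395019531)
steel 50 [228.06 243.22] ((228.77000427246094, 242.88998413085938), (5.374011993408203, 10.323759078979492), 81.8698959350586)
[array([[341.45922771, 464.58136437]])]
scene ellipse ((304.54522705078125, 256.30230712890625), (31.047658920288086, 37.86388397216797), 90.0819320678711) hull centroid [304.52947368 256.24      ]
centre [ 0.5247038  -0.10196168  0.0415    ] ext [0.07231838 0.07332624 0.        ]
hole? 6 [294.  248.5] [ 0.51474892 -0.07664277  0.0415    ]
hole? 141 [304.10638298 254.11347518] [ 0.52610042 -0.09736382  0.0415    ]
hole? 7 [316.         264.28571429] [ 0.53536159 -0.12845133  0.0415    ]
handle 41 [242.53658537 156.        ] ((242.3902587890625, 155.98780822753906), (9.526599884033203, 4.372865676879883), 51.34019470214844)
steel 79 [250.01265823 181.50632911] ((249.6800079345703, 181.2400360107422), (14.800000190734863, 5.600000381469727), 53.13010025024414)
steel 30 [236.16666667 163.36666667] ((236.0, 163.5), (7.0, 4.0), 90.0)
steel 9 [222.         142.33333333] ((222.5, 142.5), (1.0, 5.0), 90.0)
[array([[  5.1274848 , 338.08400658]])]
```

View pics/cr_top.png

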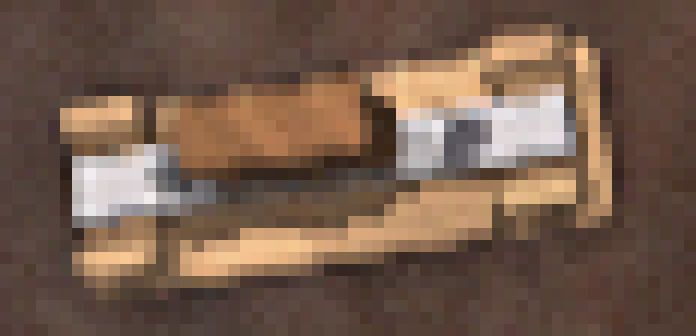

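View pics/cr_scene.png

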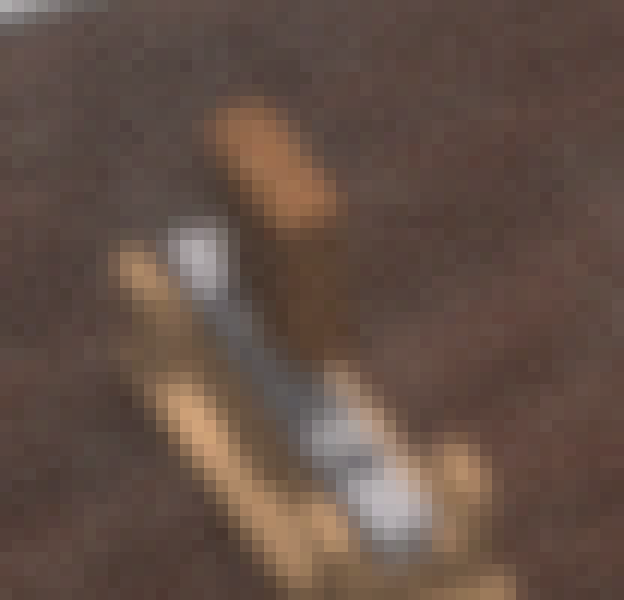

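Run:
```python
from h import *
t=capture("top");s=capture("scene")
print("cams",ray(t,[[0,0]])[0],ray(s,[[0,0]])[0])
a=onz(t,[[224.0-.5,243.2-.5],[266-.5,238.4-.5]],.03); print("bar ends top",a,a.mean(0),np.linalg.norm(a[1]-a[0]),np.degrees(np.arctan2(*(a[1]-a[0])[1::-1])))
a=onz(t,[[228.77,242.89],[257.8,238.78]],.03); print(np.degrees(np.arctan2(*(a[1]-a[0])[1::-1])))
print("handle top T",onz(t,[[239.93,238.0]],.084))
print("handle top S",onz(s,[[242.4,155.5]],.084))
# cradle outline corners in top: crop px -> base outline
c=[(85,285),(75,160),(600,215)]
print("loupe T",onz(t,[[323,252]],.038),"S",onz(s,[[258,231]],.038))
print("spool T",onz(t,[[350,295]],.04),"S",onz(s,[[219,268]],.04))
# scene bar ends: crop(170,235)...(420,545) /12
a=onz(s,[[220+190/12-.5,142+228/12-.5],[220+400/12-.5,142+530/12-.5]],.03);print("bar ends S",a,a.mean(0),np.linalg.norm(a[1]-a[0]))
# joint line angles
for nm,c in(("t",t),): 
  print("ring line",onz(c,[[324+(675-400)/5-.5,196+173/5-.5]],.0415),"rim line",onz(c,[[324+(621-400)/5-.5,196+230/5-.5]],.040))
# rotation of the tool
print(cv2.Rodrigues(read_state()["orientation"])[0].round(4), read_state()["eef_pos"])
```

```text
cams [0.39670899 0.01363771 0.99156324] [ 0.2924737  -0.56141124  0.72595653]
bar ends top [[0.50964484 0.22837935 0.03      ]
 [0.51313263 0.13090455 0.03      ]] [0.51138873 0.17964195 0.03      ] 0.09753717704989734 -87.95074876210094
-86.40364023865622
handle top T [[0.51075795 0.17999127 0.084     ]]
handle top S [[0.51110332 0.17628272 0.084     ]]
loupe T [[0.46968171 0.00185964 0.038     ]] S [[ 0.47068882 -0.00229579  0.038     ]]
spool T [[ 0.36965407 -0.04987888  0.04      ]] S [[ 0.37152174 -0.05446135  0.04      ]]
bar ends S [[0.50805848 0.22868895 0.03      ]
 [0.51289242 0.13120781 0.03      ]] [0.51047545 0.17994838 0.03      ] 0.0976009222769475
ring line [[ 0.50831149 -0.12854294  0.0415    ]] rim line [[ 0.48466123 -0.10134611  0.04      ]]
[[ 9.246e-01  3.809e-01 -2.000e-04]
 [ 3.809e-01 -9.246e-01  7.000e-04]
 [ 0.000e+00 -7.000e-04 -1.000e+00]] [ 0.20943519 -0.50836383  0.17898107]
```

Run:
```python
from h import *
t=capture("top");s=capture("scene")
def tri(a,b):
    o1,d1=ray(t,[a]);o2,d2=ray(s,[b]);d1=d1[0]/np.linalg.norm(d1);d2=d2[0]/np.linalg.norm(d2)
    k=np.linalg.lstsq(np.c_[d1,-d2],o2-o1,rcond=None)[0];p,q=o1+k[0]*d1,o2+k[1]*d2
    return ((p+q)/2).round(3),np.linalg.norm(p-q).round(4)
print("ball",tri((283,4),(467,75)))
print("pivot",tri((297,197),(305,195)))
print("bottle nozzle tip",tri((186,157),(293,90)))
print("bottle base S",onz(s,[[317,150]],0.01),"head T",onz(t,[[236,165],[225,130]],.1))
print("wood block T",onz(t,[[242,195],[291,188],[290,173],[240,180]],.03))
print("cutter corner T",onz(t,[[410,190],[305,202],[297,195]],.03))
```

```text
ball (array([0.983, 0.045, 0.23 ]), np.float64(0.0035))
pivot (array([0.603, 0.052, 0.032]), np.float64(0.0001))
bottle nozzle tip (array([0.685, 0.278, 0.144]), np.float64(0.0008))
bottle base S [[0.7102727 0.1989448 0.01     ]] head T [[0.67165375 0.17934516 0.1       ]
 [0.75668354 0.20177293 0.1       ]]
wood block T [[0.61851016 0.18079852 0.03      ]
 [0.62592264 0.06446747 0.03      ]
 [0.66266737 0.06442508 0.03      ]
 [0.65534548 0.18411516 0.03      ]]
cutter corner T [[ 0.59803465 -0.21558925  0.03      ]
 [ 0.58967701  0.03404152  0.03      ]
 [ 0.60792167  0.05153333  0.03      ]]
```

```bash
cat >> h.py <<'E'
def yaw(): # angle of tool y in world, deg
    R=cv2.Rodrigues(read_state()["orientation"])[0]; return np.degrees(np.arctan2(R[1,1],R[0,1]))
def plan(p,ydeg,step=.06,rs=.18):
    """rows (tool axes) from the measured pose to p with tool y at ydeg"""
    q=read_state()["eef_pos"]; y0=yaw(); d=np.array(p)-q; th=np.radians((ydeg-y0+180)%360-180)
    n=int(max(np.ceil(np.abs(d).max()*1.2/step),np.ceil(abs(th)/rs),1)); out=[]
    for i in range(n):
        a=np.radians(y0)+th*i/n; yv=np.array([np.cos(a),np.sin(a),0]); z=np.array([0,0,-1.]); x=np.cross(yv,z)
        out.append([round(float(v),4) for v in (x@d/n,yv@d/n,z@d/n,0,0,-th/n)])
    print("from",q.round(4),round(y0,2),"n",n)
    for r in out: print(r)
E
python3 - <<'E'
from h import *
plan((.511,.179,.16),2.3)
E
```

```text
from [ 0.2095 -0.5085  0.1792] -67.61 n 14
[0.0386, -0.0372, 0.0014, 0.0, 0.0, -0.0872]
[0.0417, -0.0337, 0.0014, 0.0, 0.0, -0.0872]
[0.0445, -0.0299, 0.0014, 0.0, 0.0, -0.0872]
[0.0469, -0.026, 0.0014, 0.0, 0.0, -0.0872]
[0.049, -0.0218, 0.0014, 0.0, 0.0, -0.0872]
[0.0507, -0.0174, 0.0014, 0.0, 0.0, -0.0872]
[0.052, -0.0129, 0.0014, 0.0, 0.0, -0.0872]
[0.053, -0.0084, 0.0014, 0.0, 0.0, -0.0872]
[0.0535, -0.0037, 0.0014, 0.0, 0.0, -0.0872]
[0.0536, 0.0009, 0.0014, 0.0, 0.0, -0.0872]
[0.0533, 0.0056, 0.0014, 0.0, 0.0, -0.0872]
[0.0526, 0.0102, 0.0014, 0.0, 0.0, -0.0872]
[0.0515, 0.0148, 0.0014, 0.0, 0.0, -0.0872]
[0.0501, 0.0192, 0.0014, 0.0, 0.0, -0.0872]
```

>>> play_rows:
  commands:
    - [0.0385,-0.037,0.0015,0,0,-0.087,1]
    - [0.0415,-0.0335,0.0015,0,0,-0.087,1]
    - [0.0445,-0.03,0.0015,0,0,-0.087,1]
    - [0.047,-0.026,0.0015,0,0,-0.087,1]
    - [0.049,-0.022,0.0015,0,0,-0.087,1]
  squeeze: 50

```text
clock: 1.02
eef_pos: [0.3175, -0.2617, 0.172]
orientation: [2.875, 1.264, 0.001]
contact_force: [0.6, 0.1, 0.5]
width: 1.001
```

>>> play_rows:
  commands:
    - [0.051,-0.0175,0.0015,0,0,-0.087,1]
    - [0.052,-0.013,0.0015,0,0,-0.087,1]
    - [0.053,-0.0085,0.0015,0,0,-0.087,1]
    - [0.0535,-0.0035,0.0015,0,0,-0.087,1]
    - [0.0535,0.001,0.0015,0,0,-0.087,1]

```text
clock: 1.65
eef_pos: [0.4257, -0.016, 0.1647]
orientation: [2.534, 1.855, 0.001]
contact_force: [0.9, -0.6, 0.4]
width: 1.003
```

>>> play_rows:
  commands:
    - [0.0535,0.0055,0.0015,0,0,-0.087,1]
    - [0.0525,0.01,0.0015,0,0,-0.087,1]
    - [0.0515,0.015,0.0015,0,0,-0.087,1]
    - [0.05,0.019,0.0015,0,0,-0.087,1]
    - [0,0,0,0,0,0,1]

```text
clock: 2.28
eef_pos: [0.5115, 0.1814, 0.1572]
orientation: [-2.173, -2.267, 0.002]
contact_force: [-0.9, -0.2, 0.9]
width: 1.003
```

Run:
```python
from h import *
s=read_state();print(s["clock"],s["joints"].round(3),s["contact_force"].round(2),cv2.Rodrigues(s["orientation"])[0][2])
for n in("scene","top"):
    c=capture(n); cv2.imwrite(f"pics/{n}1.png",c["pixels"][:,:,::-1])
plan((.511,.179,.048),2.3)
```

```text
2.275 [0.236 0.078 1.425 0.    1.641 0.193] [-0.92 -0.21  0.9 ] [ 1.83241616e-04 -1.63977646e-03 -9.99998639e-01]
from [0.511  0.1786 0.158 ] 2.21 n 3
[0.0001, -0.0, 0.0367, 0.0, 0.0, -0.0005]
[0.0001, -0.0, 0.0367, 0.0, 0.0, -0.0005]
[0.0001, -0.0, 0.0367, 0.0, 0.0, -0.0005]
```

View pics/scene1.png

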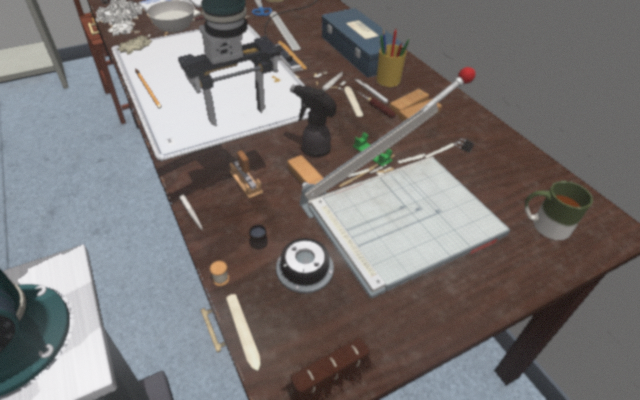

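The fingers at (211,122) and (260,108) straddle the line above the handle, so I descend.

>>> play_rows:
  commands:
    - [0,0,0.037,0,0,0,1]
    - [0,0,0.037,0,0,0,1]
    - [0,0,0.036,0,0,0,1]
    - [0,0,0,0,0,0,1]
    - [0,0,0,0,0,0,1]

```text
clock: 3.0
eef_pos: [0.5123, 0.1779, 0.0503]
orientation: [2.179, 2.26, 0.003]
contact_force: [-0.3, -0.5, 0.3]
width: 1.002
```

Run:
```python
from h import *
s=read_state();print(s["clock"],s["eef_pos"],s["contact_force"].round(2),yaw())
c=capture("scene"); cv2.imwrite("pics/s2.png",cv2.resize(c["pixels"][90:215,170:330],(800,600))[:,:,::-1][:600])
```

```text
3.0 [0.51233272 0.17790849 0.05026486] [-0.26 -0.53  0.3 ] 2.090840929021358
```

View pics/s2.png

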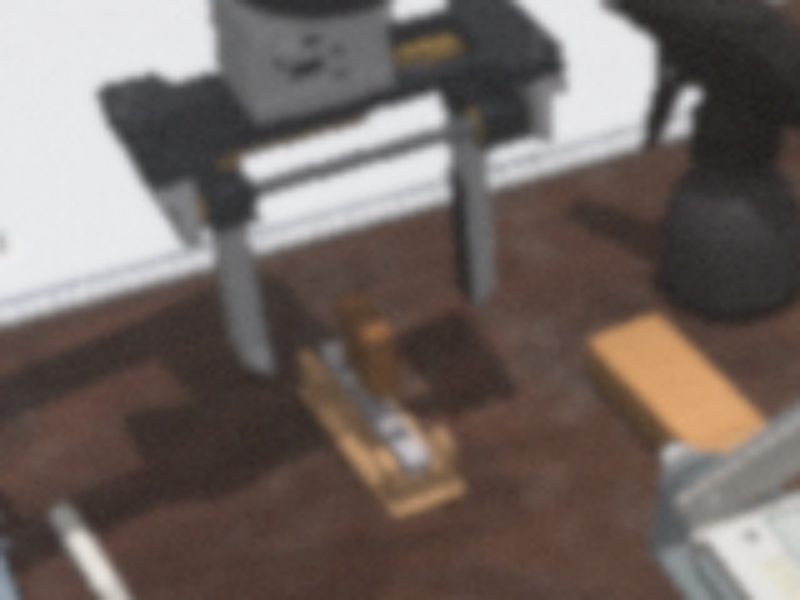

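The handle stands between the fingers, so I close.

>>> play_rows:
  commands:
    - [0,0,0.002,0,0,0,-1]
    - [0,0,0,0,0,0,-1]
    - [0,0,0,0,0,0,-1]
    - [0,0,0,0,0,0,-1]
    - [0,0,0,0,0,0,-1]
  squeeze: 50

```text
clock: 3.68
eef_pos: [0.5113, 0.1786, 0.0463]
orientation: [2.179, 2.263, -0.0]
contact_force: [0.5, -0.1, 0.6]
width: 0.507
```

Run:
```python
from h import *
s=read_state();print(s["clock"],s["eef_pos"],s["contact_force"].round(2),yaw(),s["width"]*94)
```

```text
3.675 [0.51127742 0.17861925 0.04630167] [ 0.47 -0.12  0.61] 2.1819320194418435 47.66993351777611
```

>>> play_rows:
  commands:
    - [0,0,0,0,0,0,-1]
    - [0,0,0,0,0,0,-1]
    - [0,0,0,0,0,0,-1]
    - [0,0,0,0,0,0,-1]
    - [0,0,0,0,0,0,-1]

```text
clock: 4.3
eef_pos: [0.5114, 0.1786, 0.0463]
orientation: [2.179, 2.263, 0.0]
contact_force: [0.1, 0.1, -0.2]
width: 0.142
```

Run:
```python
from h import *
s=read_state();print(s["clock"],s["eef_pos"],s["contact_force"].round(2),s["wrist_torque"].round(2),yaw(),s["width"]*94)
c=capture("scene"); cv2.imwrite("pics/s3.png",cv2.resize(c["pixels"][90:215,170:330],(800,600))[:,:,::-1][:600])
```

```text
4.3 [0.511391   0.17856501 0.04634547] [ 0.13  0.13 -0.16] [-0.01 -0.16  0.02] 2.174425259522411 13.311260335398124
```

View pics/s3.png

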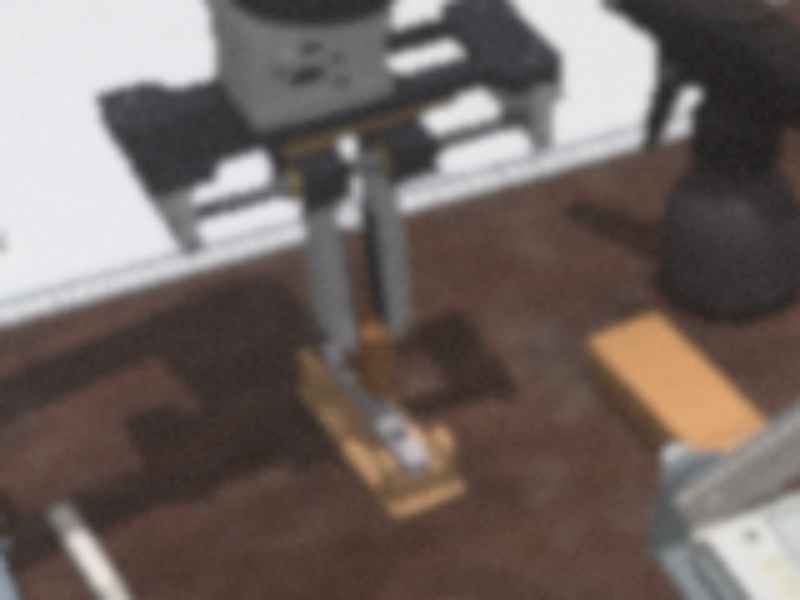

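Gripped at 13.3 mm. In the grasp pose TCP z is 0.0463 with the bar seated at 20 mm, so the bar will lie on the ring at TCP z of about 0.0678. I lift.

>>> play_rows:
  commands:
    - [0,0,-0.01,0,0,0,-1]
    - [0,0,-0.02,0,0,0,-1]
    - [0,0,-0.03,0,0,0,-1]
    - [0,0,-0.03,0,0,0,-1]
    - [0,0,0,0,0,0,-1]

```text
clock: 4.97
eef_pos: [0.5131, 0.1791, 0.1397]
orientation: [2.176, 2.261, 0.008]
contact_force: [-0.2, 0.4, -1.3]
width: 0.141
```

Run:
```python
from h import *
s=read_state();print(s["clock"],s["contact_force"].round(2),s["width"]*94)
plan((.5247,-.1008,.135),22.5,step=.055)
```

```text
4.975 [-0.24  0.41 -1.27] 13.24434199481856
from [0.5131 0.1791 0.1397] 2.18 n 7
[-0.04, 0.0001, 0.0007, 0.0, 0.0, -0.0507]
[-0.04, -0.0019, 0.0007, 0.0, 0.0, -0.0507]
[-0.0398, -0.0039, 0.0007, 0.0, 0.0, -0.0507]
[-0.0396, -0.0059, 0.0007, 0.0, 0.0, -0.0507]
[-0.0392, -0.0079, 0.0007, 0.0, 0.0, -0.0507]
[-0.0388, -0.0099, 0.0007, 0.0, 0.0, -0.0507]
[-0.0382, -0.0119, 0.0007, 0.0, 0.0, -0.0507]
```

>>> play_rows:
  commands:
    - [-0.04,0,0.001,0,0,-0.051,-1]
    - [-0.04,-0.002,0.001,0,0,-0.051,-1]
    - [-0.04,-0.004,0.001,0,0,-0.051,-1]
    - [-0.0395,-0.006,0.001,0,0,-0.051,-1]
    - [-0.039,-0.008,0.001,0,0,-0.051,-1]

```text
clock: 5.6
eef_pos: [0.518, -0.0223, 0.1294]
orientation: [-1.87, -2.521, 0.002]
contact_force: [0.9, 1.0, -1.6]
width: 0.144
```

>>> play_rows:
  commands:
    - [-0.039,-0.01,0.001,0,0,-0.051,-1]
    - [-0.038,-0.012,0.001,0,0,-0.05,-1]
    - [0,0,0.02,0,0,0,-1]
    - [0,0,0.02,0,0,0,-1]
    - [0,0,0,0,0,0,-1]

```text
clock: 6.22
eef_pos: [0.5198, -0.1007, 0.0857]
orientation: [-1.74, -2.607, 0.003]
contact_force: [-0.1, 0.5, -0.5]
width: 0.144
```

Run:
```python
from h import *
s=read_state();print(s["clock"],s["eef_pos"].round(4),yaw(),s["contact_force"].round(2),s["width"]*94)
c=capture("scene"); cv2.imwrite("pics/s4.png",cv2.resize(c["pixels"][190:310,230:390],(800,600),interpolation=2)[:,:,::-1])
c=capture("top"); cv2.imwrite("pics/t4.png",cv2.resize(c["pixels"][180:270,300:420],(800,600),interpolation=2)[:,:,::-1])
```

```text
6.225 [ 0.5198 -0.1007  0.0857] 22.5533759734777 [-0.05  0.5  -0.47] 13.535064391259978
```

View pics/s4.png

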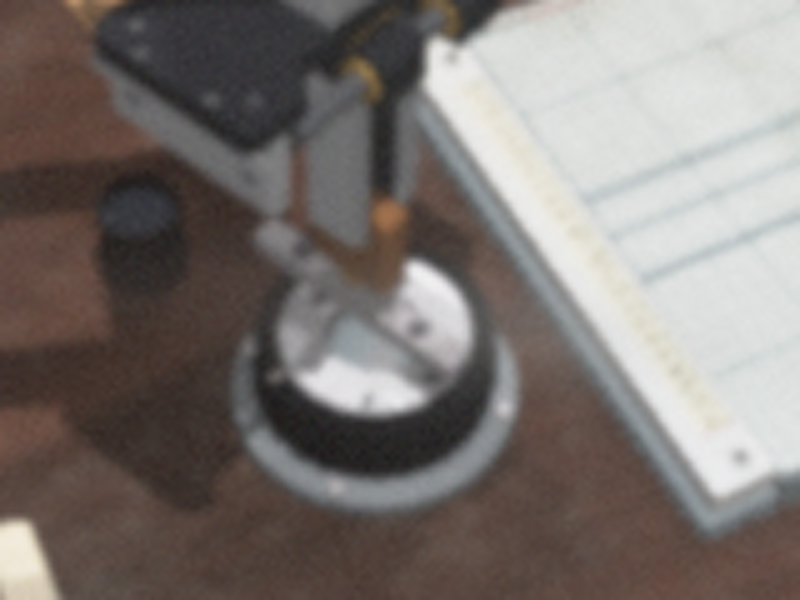

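View pics/t4.png

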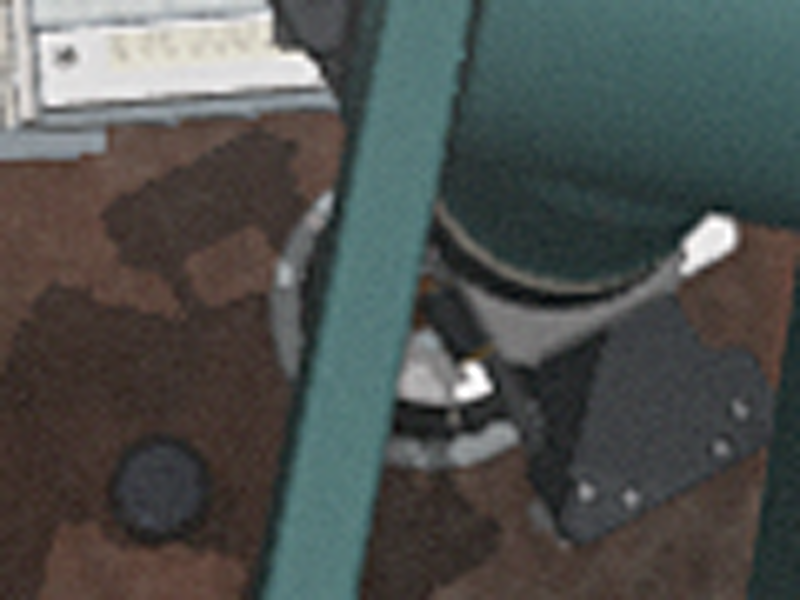

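The top view is hidden by the arm. The scene view shows the bar above the ring but about 5 mm short in x, agreeing with the measured x of 0.5198. I correct it and look again.

>>> play_rows:
  commands:
    - [-0.002,0.0045,0,0,0,0,-1]
    - [0,0,0,0,0,0,-1]
    - [0,0,0,0,0,0,-1]

```text
clock: 6.7
eef_pos: [0.5277, -0.1014, 0.0899]
orientation: [1.743, 2.613, 0.0]
contact_force: [-0.0, -0.3, -1.4]
width: 0.14
```

Run:
```python
from h import *
s=read_state();print(s["clock"],s["eef_pos"].round(4),yaw(),s["contact_force"].round(2),s["width"]*94)
c=capture("scene"); im=c["pixels"]
o=cv2.resize(im[225:285,270:350],(800,600),interpolation=2)
# predicted pin tips & bar from TCP, holes
p=s["eef_pos"];a=np.radians(yaw()-90);u=np.array([np.cos(a),np.sin(a),0])
zb=p[2]-.0463+.02
b=np.array([p[0],p[1],zb])
pts=[b+u*.048+[0,0,.01],b-u*.048+[0,0,.01],b+u*.028-[0,0,.009],b-u*.028-[0,0,.009]]
for q in proj(c,pts): cv2.circle(o,tuple(((q-[270,225]+.5)*10).astype(int)),5,(255,0,0),-1)
print(proj(c,pts).round(1).tolist(), "tips z",zb-.009)
cv2.imwrite("pics/s5.png",o[:,:,::-1])
```

```text
6.7 [ 0.5277 -0.1014  0.0899] 22.58684676841444 [-0.03 -0.34 -1.39] 13.193206520403432
[[326.1, 258.6], [286.7, 231.7], [317.3, 259.0], [294.7, 243.5]] tips z 0.05457144009784542
```

View pics/s5.png

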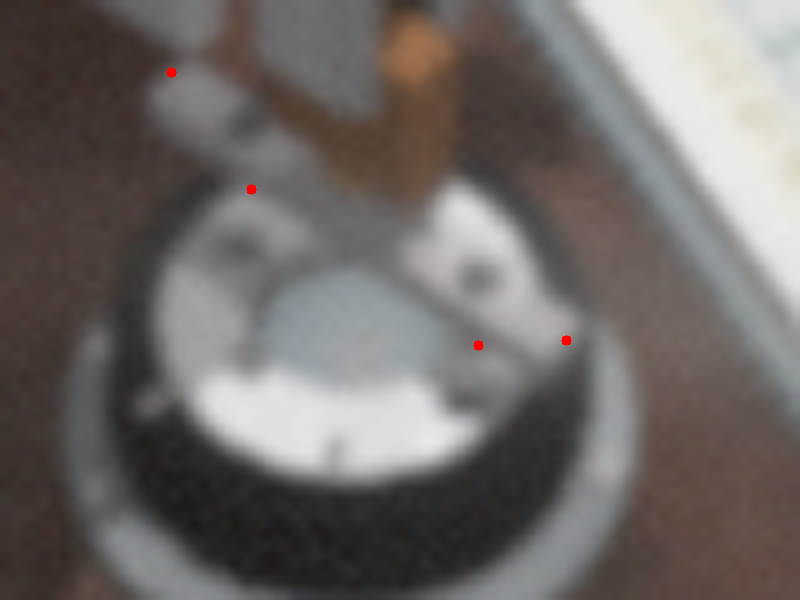

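>>> play_rows:
  commands:
    - [0,0,0,0,0,0,-1]
    - [0,0,0,0,0,0,-1]

```text
clock: 7.0
eef_pos: [0.5273, -0.1014, 0.0894]
orientation: [1.744, 2.613, -0.0]
contact_force: [-0.3, -0.4, -1.3]
width: 0.14
```

Run:
```python
from h import *
s=read_state();P=[s["eef_pos"]]
c=capture("scene");P.append(read_state()["eef_pos"]);
for i in range(3): capture("scene");P.append(read_state()["eef_pos"])
print(np.array(P).round(4).tolist())
p=np.mean(P,axis=0)
e,hs,f=ring(c,(278,236,332,282)); print(hs)
a=np.radians(yaw()-90);u=np.array([np.cos(a),np.sin(a),0])
b=np.array([p[0],p[1],.0415])
print(yaw(),"holes pred",proj(c,[b+u*.028,b-u*.028]).round(1).tolist())
print("start holes S: 316,264.3 / 294,248.5")
```

```text
[[0.5273, -0.1014, 0.0894], [0.5273, -0.1015, 0.0894], [0.5273, -0.1014, 0.0894], [0.5273, -0.1015, 0.0894], [0.5273, -0.1015, 0.0894]]
[]
22.57083207710108 holes pred [[317.0, 263.3], [294.6, 247.8]]
start holes S: 316,264.3 / 294,248.5
```

Settled TCP is (0.5273,-0.1015) and the ring is at (0.5247,-0.101), so I shift -2.6 mm in x and approach slowly.

>>> play_rows:
  commands:
    - [0.001,-0.0025,0.004,0,0,0,-1]
    - [0,0,0.004,0,0,0,-1]
    - [0,0,0.002,0,0,0,-1]
    - [0,0,0,0,0,0,-1]
    - [0,0,0,0,0,0,-1]

```text
clock: 7.82
eef_pos: [0.5247, -0.1015, 0.0795]
orientation: [1.744, 2.613, 0.0]
contact_force: [0.4, -0.0, -2.1]
width: 0.141
```

>>> play_rows:
  commands:
    - [0,0,0.002,0,0,0,-1]
    - [0,0,0.002,0,0,0,-1]
    - [0,0,0.002,0,0,0,-1]
    - [0,0,0,0,0,0,-1]

```text
clock: 8.32
eef_pos: [0.5244, -0.1014, 0.073]
orientation: [-1.743, -2.613, 0.0]
contact_force: [0.4, 0.4, -1.8]
width: 0.144
```

Run:
```python
from h import *
s=read_state();print(s["clock"],s["eef_pos"].round(4),yaw(),s["contact_force"].round(2),s["wrist_torque"].round(2),"tips depth",.0415-(s["eef_pos"][2]-.0353))
c=capture("scene"); im=c["pixels"]
cv2.imwrite("pics/s6.png",cv2.resize(im[225:285,270:350],(800,600),interpolation=2)[:,:,::-1])
```

```text
8.325 [ 0.5244 -0.1014  0.073 ] 22.577112299664925 [ 0.38  0.39 -1.8 ] [-0.03 -0.1   0.04] tips depth 0.003771128600176414
```

View pics/s6.png

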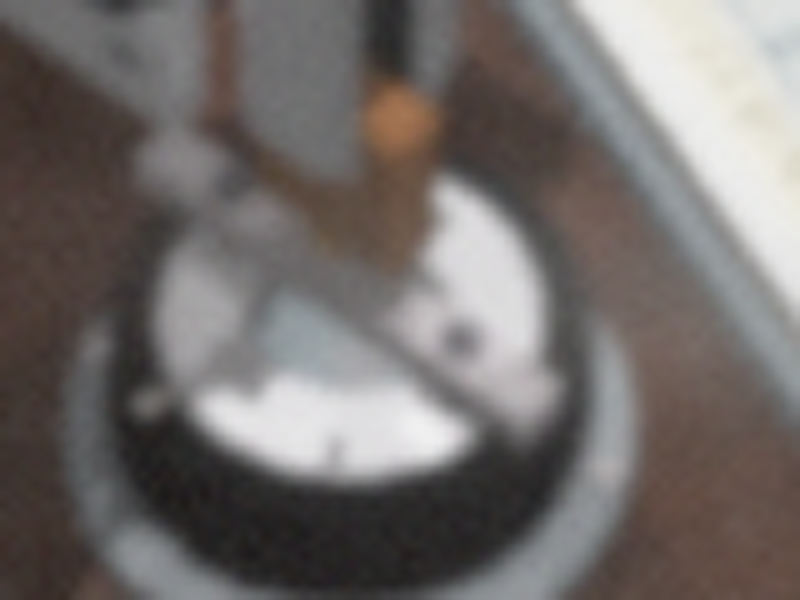

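The pins are about 3.8 mm down with no contact force, and the bar lies along the hole line. I continue.

>>> play_rows:
  commands:
    - [0,0,0.0015,0,0,0,-1]
    - [0,0,0.0015,0,0,0,-1]
    - [0,0,0.001,0,0,0,-1]
    - [0,0,0,0,0,0,-1]
    - [0,0,0,0,0,0,-1]

```text
clock: 9.0
eef_pos: [0.5247, -0.1015, 0.0694]
orientation: [1.744, 2.613, -0.0]
contact_force: [-0.1, -0.4, -1.8]
width: 0.144
```

Run:
```python
from h import *
s=read_state();print(s["clock"],s["eef_pos"].round(4),yaw(),s["contact_force"].round(2),s["wrist_torque"].round(2),"tips depth",.0415-(s["eef_pos"][2]-.0353))
c=capture("scene"); im=c["pixels"]
cv2.imwrite("pics/s7.png",cv2.resize(im[225:285,270:350],(800,600),interpolation=2)[:,:,::-1])
```

```text
9.0 [ 0.5247 -0.1015  0.0694] 22.57522189167418 [-0.15 -0.45 -1.8 ] [-0.04 -0.09  0.03] tips depth 0.007370526449735786
```

View pics/s7.png

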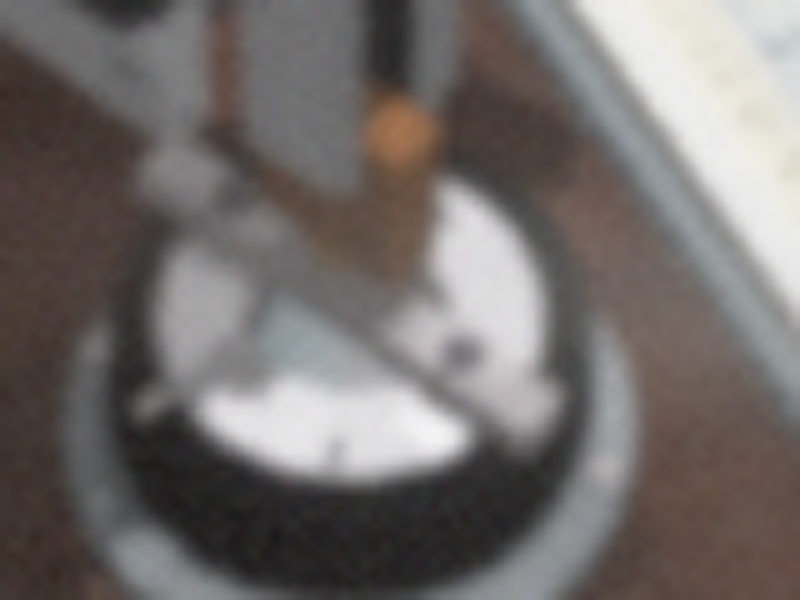

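Both pins are about 7.4 mm deep with no side load, and the ring line is still at its starting place. Now I turn clockwise, which is + about tool z.

>>> play_rows:
  commands:
    - [0,0,0,0,0,0.1,-1]
    - [0,0,0,0,0,0.12,-1]
    - [0,0,0,0,0,0.12,-1]
    - [0,0,0,0,0,0.12,-1]
    - [0,0,0,0,0,0.12,-1]

```text
clock: 9.68
eef_pos: [0.5249, -0.1013, 0.0695]
orientation: [2.421, 2.001, 0.001]
contact_force: [-0.3, 0.1, -1.2]
width: 0.141
```

Run:
```python
from h import *
s=read_state();print(s["clock"],s["eef_pos"].round(4),yaw(),s["contact_force"].round(2),s["wrist_torque"].round(2),s["width"]*94)
c=capture("scene"); im=c["pixels"]
cv2.imwrite("pics/s8.png",cv2.resize(im[225:285,270:350],(800,600),interpolation=2)[:,:,::-1])
```

```text
9.675 [ 0.5249 -0.1013  0.0695] -10.854253190335426 [-0.28  0.14 -1.18] [ 0.02 -0.17  0.15] 13.289653446121696
```

View pics/s8.png

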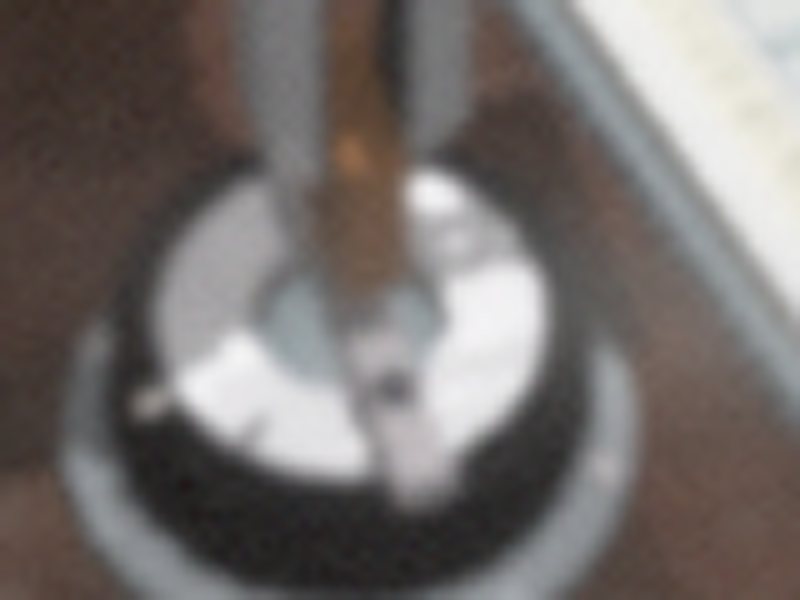

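The ring is following: its line moved from crop (335,450) to (255,428), and wrist torque is 0.15 N m. I keep turning.

>>> play_rows:
  commands:
    - [0,0,0,0,0,0.11,-1]
    - [0,0,0,0,0,0.11,-1]
    - [0,0,0,0,0,0.11,-1]
    - [0,0,0,0,0,0.08,-1]
    - [0,0,0,0,0,0,-1]

```text
clock: 10.35
eef_pos: [0.5246, -0.1013, 0.0694]
orientation: [-2.774, -1.474, -0.0]
contact_force: [-0.6, 0.5, -2.1]
width: 0.144
```

Run:
```python
from h import *
s=read_state();print(s["clock"],s["eef_pos"].round(4),yaw(),s["contact_force"].round(2),s["wrist_torque"].round(2),s["width"]*94)
c=capture("scene"); im=c["pixels"]
cv2.imwrite("pics/s9.png",cv2.resize(im[225:285,270:350],(800,600),interpolation=2)[:,:,::-1])
```

```text
10.35 [ 0.5246 -0.1013  0.0694] -34.01793643338984 [-0.61  0.51 -2.11] [ 0.12 -0.05 -0.01] 13.546384031029897
```

View pics/s9.png

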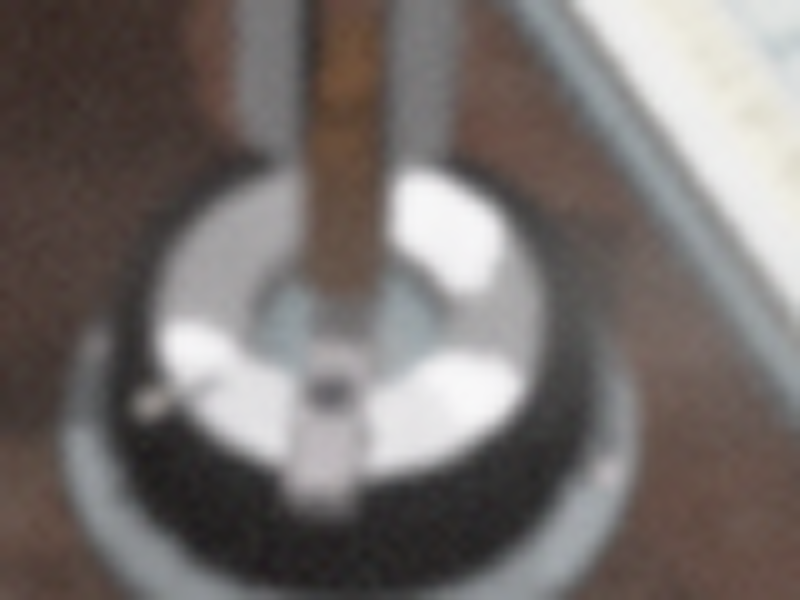

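The ring line at (205,385) is just short of the rim line at (150,403). I turn on in small steps and watch the torque.

>>> play_rows:
  commands:
    - [0,0,0,0,0,0.04,-1]
    - [0,0,0,0,0,0.04,-1]
    - [0,0,0,0,0,0,-1]

```text
clock: 10.78
eef_pos: [0.5246, -0.1013, 0.0694]
orientation: [-2.831, -1.362, -0.0]
contact_force: [-0.6, 1.1, -0.6]
width: 0.144
```

Run:
```python
from h import *
s=read_state();print(s["clock"],s["eef_pos"].round(4),yaw(),s["contact_force"].round(2),s["wrist_torque"].round(2))
```

```text
10.775 [ 0.5246 -0.1013  0.0694] -38.618924719615336 [-0.59  1.08 -0.61] [0.21 0.02 0.06]
```

>>> play_rows:
  commands:
    - [0,0,0,0,0,0.03,-1]
    - [0,0,0,0,0,0.02,-1]
    - [0,0,0,0,0,0,-1]

```text
clock: 11.15
eef_pos: [0.5246, -0.1013, 0.0694]
orientation: [-2.865, -1.289, 0.0]
contact_force: [-0.0, 1.9, -0.8]
width: 0.145
```

Run:
```python
from h import *
s=read_state();print(s["clock"],s["eef_pos"].round(4),yaw(),s["contact_force"].round(2),s["wrist_torque"].round(2))
c=capture("scene"); im=c["pixels"]
cv2.imwrite("pics/s10.png",cv2.resize(im[225:285,270:350],(800,600),interpolation=2)[:,:,::-1])
```

```text
11.15 [ 0.5246 -0.1013  0.0694] -41.54824143391891 [-0.02  1.87 -0.84] [0.31 0.15 0.55]
```

View pics/s10.png

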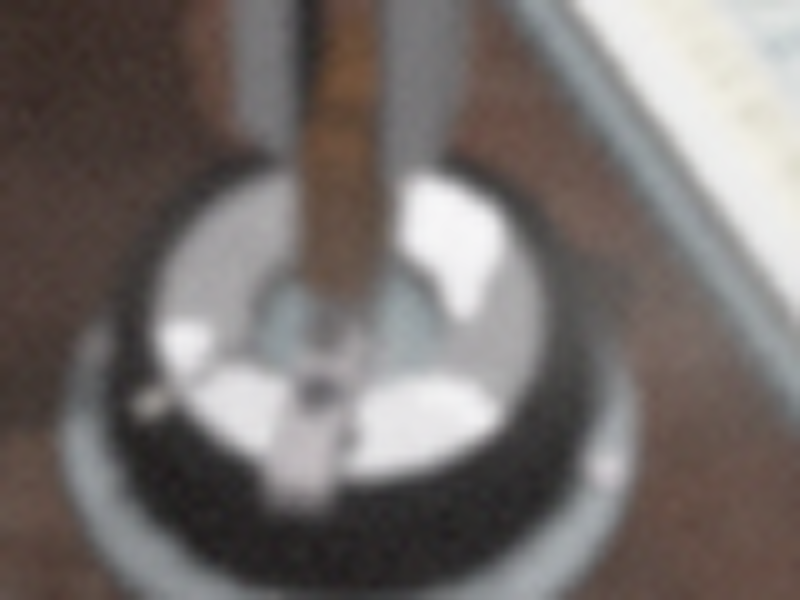

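Torque rose from 0.06 to 0.55 N m and the ring line now runs into the rim line at (150,403), so the ring is home. I hold, back off slightly to free the pins, and lift.

>>> play_rows:
  commands:
    - [0,0,0,0,0,0,-1]
    - [0,0,0,0,0,-0.05,-1]
    - [0,0,0,0,0,-0.03,-1]
    - [0,0,0,0,0,0,-1]

```text
clock: 11.7
eef_pos: [0.5247, -0.1018, 0.0693]
orientation: [2.812, 1.4, -0.0]
contact_force: [-1.0, 0.7, -1.4]
width: 0.144
```

Run:
```python
from h import *
s=read_state();print(s["clock"],s["eef_pos"].round(4),yaw(),s["contact_force"].round(2),s["wrist_torque"].round(2))
```

```text
11.7 [ 0.5247 -0.1018  0.0693] -37.07405264297629 [-0.96  0.67 -1.35] [ 0.07 -0.02  0.01]
```

>>> play_rows:
  commands:
    - [0,0,-0.003,0,0,0,-1]
    - [0,0,-0.006,0,0,0,-1]
    - [0,0,-0.02,0,0,0,-1]
    - [0,0,-0.045,0,0,0,-1]
    - [0,0,0,0,0,0,-1]

```text
clock: 12.32
eef_pos: [0.5276, -0.1025, 0.1486]
orientation: [2.805, 1.398, 0.011]
contact_force: [-0.1, 1.0, -1.5]
width: 0.143
```

Run:
```python
from h import *
s=read_state();print(s["clock"],s["eef_pos"].round(4),yaw(),s["contact_force"].round(2),s["wrist_torque"].round(2),s["width"]*94)
c=capture("scene"); im=c["pixels"]
cv2.imwrite("pics/s11.png",cv2.resize(im[195:285,260:380],(800,600),interpolation=2)[:,:,::-1])
plan((.5114,.1786,.115),2.17)
```

```text
12.325 [ 0.5276 -0.1025  0.1486] -37.0294293855262 [-0.13  1.02 -1.46] [-0.07 -0.05 -0.01] 13.410279817123945
from [ 0.5261 -0.102   0.1458] -37.03 n 6
[0.0359, -0.0301, 0.0051, 0.0, 0.0, -0.114]
[0.0391, -0.0258, 0.0051, 0.0, 0.0, -0.114]
[0.0417, -0.0212, 0.0051, 0.0, 0.0, -0.114]
[0.0439, -0.0164, 0.0051, 0.0, 0.0, -0.114]
[0.0455, -0.0113, 0.0051, 0.0, 0.0, -0.114]
[0.0465, -0.006, 0.0051, 0.0, 0.0, -0.114]
```

View pics/s11.png

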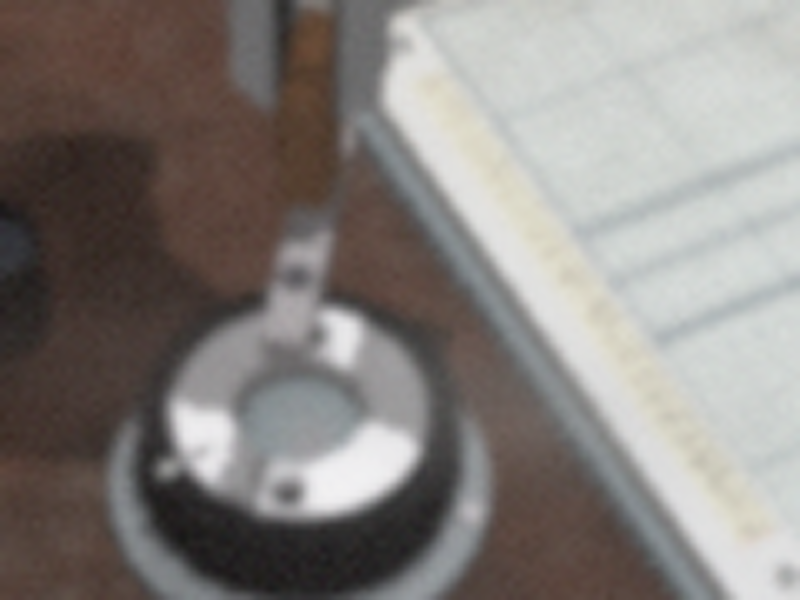

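The spanner is free and the ring line still meets the rim line. I carry it back over the cradle.

>>> play_rows:
  commands:
    - [0.036,-0.03,0.005,0,0,-0.114,-1]
    - [0.039,-0.026,0.005,0,0,-0.114,-1]
    - [0.042,-0.021,0.005,0,0,-0.114,-1]
    - [0.044,-0.0165,0.005,0,0,-0.114,-1]
    - [0.0455,-0.0115,0.005,0,0,-0.114,-1]

```text
clock: 13.0
eef_pos: [0.511, 0.134, 0.1162]
orientation: [-2.299, -2.138, 0.004]
contact_force: [0.4, 0.7, -1.2]
width: 0.144
```

>>> play_rows:
  commands:
    - [0.0465,-0.006,0.005,0,0,-0.114,-1]
    - [0,0,0,0,0,0,-1]
    - [0,0,0,0,0,0,-1]
    - [0,0,0,0,0,0,-1]

```text
clock: 13.5
eef_pos: [0.5099, 0.1784, 0.113]
orientation: [2.181, 2.261, -0.001]
contact_force: [-0.6, 0.4, -1.8]
width: 0.141
```

Run:
```python
from h import *
s=read_state();print(s["clock"],s["contact_force"].round(2),s["width"]*94)
c=capture("top"); e,hs,f=ring(c,(340,202,388,250)); P=[onz(c,[u],.0415)[0] for a,u in hs if a<30]; print(hs)
if len(P)==2: d=P[1]-P[0]; print("hole line",np.degrees(np.arctan2(d[1],d[0])),np.linalg.norm(d))
c=capture("scene"); cv2.imwrite("pics/s12.png",cv2.resize(c["pixels"][100:205,180:320],(800,600),interpolation=2)[:,:,::-1])
P=onz(c,[[308.3,245.2],[303.5,268.5]],.0415);d=P[1]-P[0];print("S",np.degrees(np.arctan2(d[1],d[0])),np.linalg.norm(d))
plan((.5114,.1786,.058),2.17,step=.03)
```

```text
13.5 [-0.56  0.43 -1.76] 13.244840753278218
[(np.int32(12), array([354.41666667, 218.25      ])), (np.int32(48), array([367.08333333, 221.72916667])), (np.int32(11), array([362.        , 229.45454545])), (np.int32(9), array([376., 230.]))]
S -126.15873601926945 0.05542003279470146
from [0.5101 0.1785 0.1134] 2.06 n 3
[0.0, 0.0004, 0.0185, 0.0, 0.0, -0.0007]
[0.0, 0.0004, 0.0185, 0.0, 0.0, -0.0007]
[0.0, 0.0004, 0.0185, 0.0, 0.0, -0.0007]
```

View pics/s12.png

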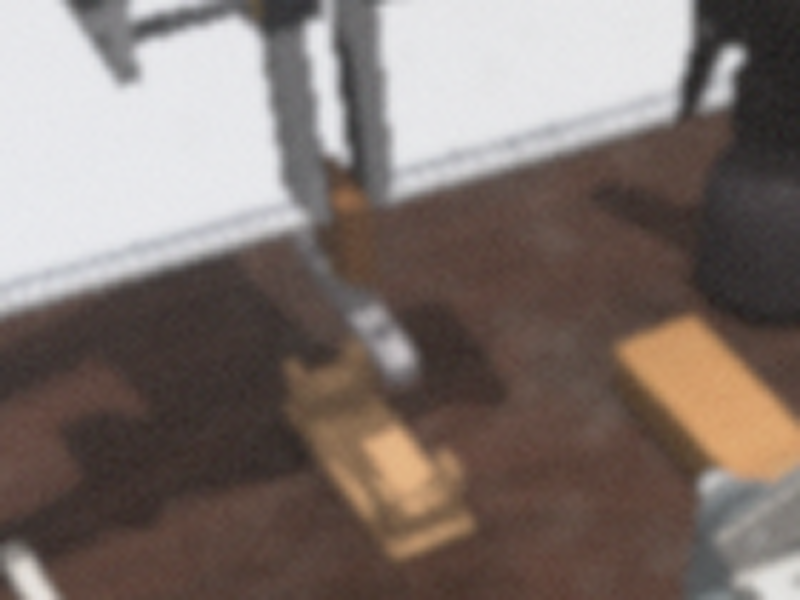

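The hole line turned from about -67.8° to -126.2°, which with the torque jump and the meeting lines says the ring is home. The bar is aligned above the cradle, so I lower it.

>>> play_rows:
  commands:
    - [0,0.001,0.02,0,0,0,-1]
    - [0,0,0.02,0,0,0,-1]
    - [0,0,0.01,0,0,0,-1]
    - [0,0,0,0,0,0,-1]
    - [0,0,0,0,0,0,-1]

```text
clock: 14.22
eef_pos: [0.5116, 0.1796, 0.0643]
orientation: [2.179, 2.262, 0.002]
contact_force: [0.4, -0.2, -0.8]
width: 0.143
```

Run:
```python
from h import *
s=read_state();print(s["clock"],s["eef_pos"].round(4),s["contact_force"].round(2),yaw())
c=capture("scene"); cv2.imwrite("pics/s13.png",cv2.resize(c["pixels"][130:205,200:300],(800,600),interpolation=2)[:,:,::-1])
```

```text
14.225 [0.5116 0.1796 0.0643] [ 0.35 -0.21 -0.76] 2.154642443051539
```

View pics/s13.png

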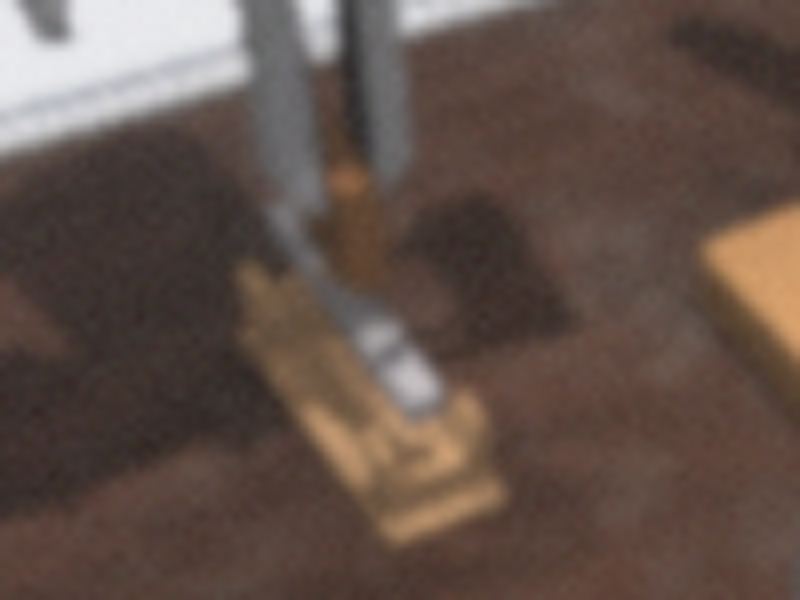

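The bar sits just above the notches and in line with them. I continue down by 17 mm.

>>> play_rows:
  commands:
    - [0,0,0.006,0,0,0,-1]
    - [0,0,0.005,0,0,0,-1]
    - [0,0,0.004,0,0,0,-1]
    - [0,0,0,0,0,0,-1]
    - [0,0,0,0,0,0,-1]

```text
clock: 14.9
eef_pos: [0.511, 0.1797, 0.0484]
orientation: [2.179, 2.263, 0.0]
contact_force: [0.8, 0.5, -2.2]
width: 0.14
```

Run:
```python
from h import *
s=read_state();print(s["clock"],s["eef_pos"].round(4),s["contact_force"].round(2),s["wrist_torque"].round(2),yaw())
c=capture("scene"); cv2.imwrite("pics/s14.png",cv2.resize(c["pixels"][130:205,200:300],(800,600),interpolation=2)[:,:,::-1])
```

```text
14.9 [0.511  0.1797 0.0484] [ 0.82  0.55 -2.23] [-0.06 -0.25  0.05] 2.1784003487268966
```

View pics/s14.png

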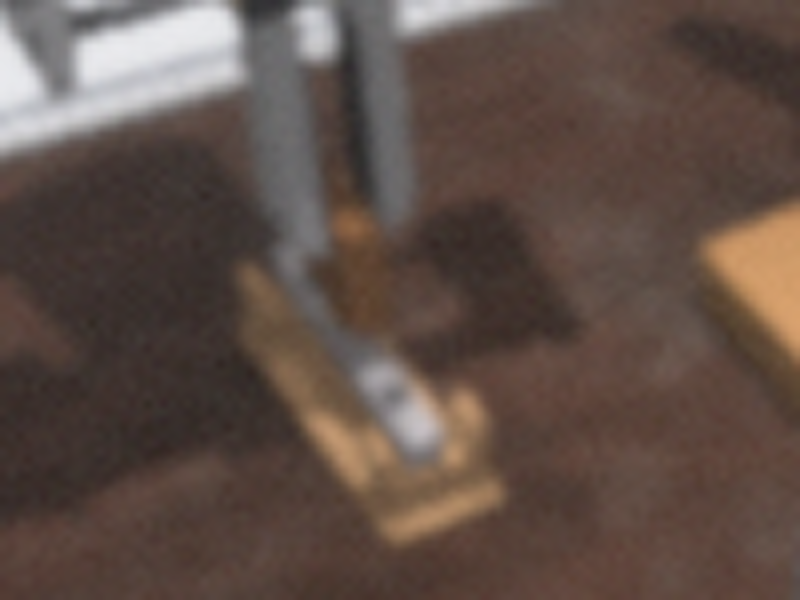

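The bar is in the notches, 2 mm above its seat. I lower it the last 2 mm and open.

>>> play_rows:
  commands:
    - [0,0,0.002,0,0,0,-1]
    - [0,0,0,0,0,0,-1]
    - [0,0,0,0,0,0,-0.5]
    - [0,0,0,0,0,0,-0.5]
    - [0,0,0,0,0,0,0.2]

```text
clock: 15.58
eef_pos: [0.5109, 0.1797, 0.0465]
orientation: [2.179, 2.263, 0.0]
contact_force: [0.4, 0.6, -0.1]
width: 0.32
```

>>> play_rows:
  commands:
    - [0,0,0,0,0,0,0.5]
    - [0,0,0,0,0,0,0.5]
    - [0,0,0,0,0,0,0.5]
    - [0,0,0,0,0,0,0.5]

```text
clock: 16.08
eef_pos: [0.5109, 0.1797, 0.0463]
orientation: [2.179, 2.263, -0.0]
contact_force: [-0.5, -0.1, 0.4]
width: 0.734
```

Run:
```python
from h import *
s=read_state();print(s["clock"],s["eef_pos"].round(4),s["contact_force"].round(2),s["wrist_torque"].round(2),s["width"]*94)
c=capture("scene"); cv2.imwrite("pics/s15.png",cv2.resize(c["pixels"][130:205,200:300],(800,600),interpolation=2)[:,:,::-1])
```

```text
16.075 [0.5109 0.1797 0.0463] [-0.52 -0.09  0.37] [-0.02 -0.09  0.06] 69.00343626872444
```

View pics/s15.png

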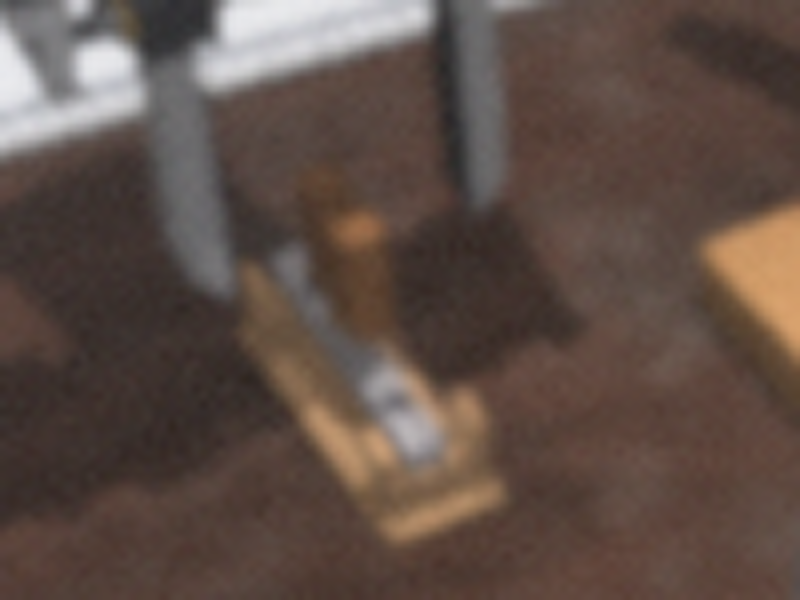

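The spanner is released and upright in the cradle. I retract straight up.

>>> play_rows:
  commands:
    - [0,0,-0.02,0,0,0,0.5]
    - [0,0,-0.04,0,0,0,0.5]
    - [0,0,-0.05,0,0,0,0.5]
    - [0,0,-0.03,0,0,0,0.5]
    - [0,0,0,0,0,0,0.5]

```text
clock: 16.75
eef_pos: [0.5126, 0.1801, 0.1896]
orientation: [2.176, 2.261, 0.009]
contact_force: [0.1, -1.0, 0.3]
width: 0.745
```

>>> play_rows:
  commands:
    - [-0.04,-0.04,0,0,0,0,0.5]
    - [-0.04,-0.05,0,0,0,0,0.5]
    - [-0.04,-0.05,0,0,0,0,0.5]
    - [0,0,0,0,0,0,0.5]
    - [0,0,0,0,0,0,0.5]

```text
clock: 17.38
eef_pos: [0.3778, 0.0566, 0.1852]
orientation: [-2.179, -2.262, 0.001]
contact_force: [-0.0, 0.1, -0.4]
width: 0.75
```

Run:
```python
from h import *
s=read_state();print(s["clock"],s["eef_pos"].round(4),s["contact_force"].round(2))
t=capture("top");c=capture("scene")
print("handle S",onz(c,[[242.4,155.5]],.084))
R=lambda im:cv2.resize(im,(400,300),interpolation=cv2.INTER_CUBIC)
q=np.hstack([R(c["pixels"][142:202,204:284]),R(c["pixels"][230:290,265:345])]);
w=np.hstack([R(t["pixels"][218:263,216:276]),R(t["pixels"][196:256,324:404])])
cv2.imwrite("pics/f.png",np.vstack([w,q])[:,:,::-1]); cv2.imwrite("pics/f2.png",c["pixels"][:,:,::-1])
```

```text
17.375 [0.3778 0.0566 0.1852] [-0.03  0.07 -0.44]
handle S [[0.51110332 0.17628272 0.084     ]]
```

View pics/f.png

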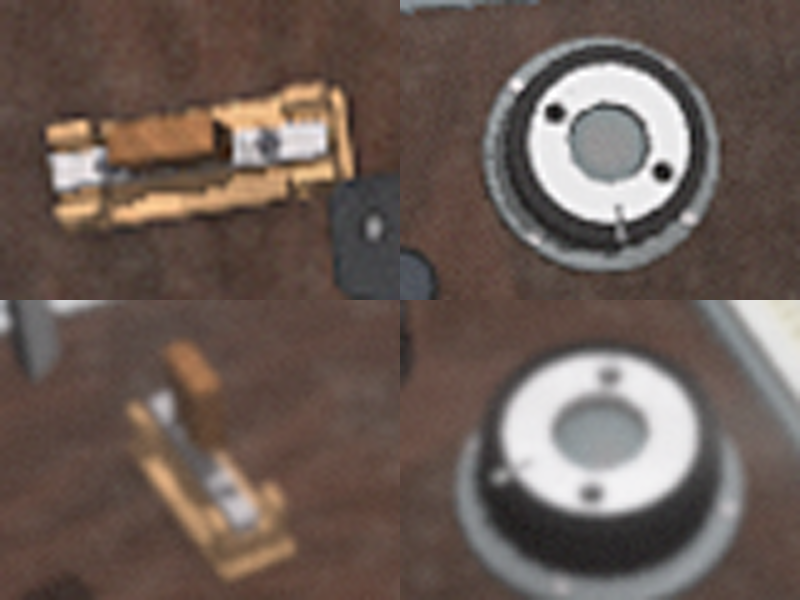

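View pics/f2.png

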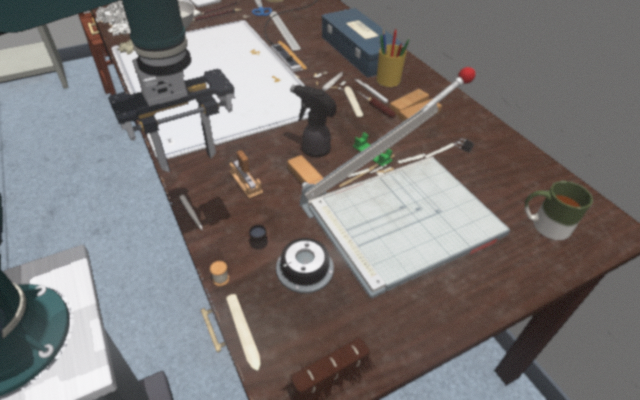

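In both views the ring's dark line meets the white rim line. The spanner sits in the cradle as it did at the start. The loupe (258,235) and spool (219,272) have not moved, and the gripper is clear. I hand in.

```bash
python3 -c "
from plant import *
print(hand_in())"
```

```text
the job is handed in; nothing more can be done
None
```

The job is done and handed in at about 17.5 s; the hand-in reports no verdict.

- **Insertion:** I took the spanner from the wooden cradle and put both pins about 7.4 mm into the ring's holes with no side load. The ring had not moved at that point.
- **Turning:** I turned the ring clockwise until the torque rose sharply to 0.55 N m at the stop. I then lifted the spanner out and set it back in its cradle.
- **Last checks:** In both views the ring's line meets the rim line. The scene view gives a turn of about 58°, close to the roughly 59° expected from the lines. The spanner is upright in its seat, the gripper is clear, and the loupe and spool are where they started.
- **Disagreements:** The two cameras differed by about 2 mm in y on the ring centre and by about 4 mm on the handle, so I used values between them for the ring and the seated grasp pose for the return. An automatic hole check in the top view, while the arm was over the cradle, was unclear: it gave about 56° of turn from small blobs. I relied on the scene view, the torque and the meeting lines instead.

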